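# Open the yellow stock case

## Task

Bolts are to be picked next: slide the cover of the yellow-covered stock case fully open: with closed fingers press its black release tab down and, keeping it pressed, draw the cover along its rails towards the tab's red lip until it stops, then let go and move clear. Leave the white and green cases shut.

Things in the scene. Friction and masses are not known exactly. Their poses are not given: they have to be found in the camera images.
- yellow_tab_top (a point): Centre of the top of the yellow case's release tab: a flat black pad 44 (x) by 56 mm (y), 69 mm above the bench. z up, x along the case; the cover opens to -x, roughly at the robot. At the pad's -x end stands a red lip to push on: 12 mm high, 7 thick, inner face 22 mm from this point. The tab sinks at most 7 mm on a spring, 2.7 N at first, 5.9 N fully down. Moves with the cover.
- yellow_cover (a joint): Travel of the yellow cover, m: 0 shut and caught, as at the start; 0.075 fully open at its end stop. Sliding takes about 2 N; it stays where left. Two steel stops on the rails hold back the tab's ears, 13 mm to -x of the pad's centre, tops 70 mm above the bench, 84 mm free between them. With the tab 4 mm down or more the ears pass below; keep it down for the first 30 mm.
- white_cover (a joint): Travel of the white cover, m: 0 shut, 0.075 open; leave shut. The three cases are alike but for the cover's colour: navy boxes 160 mm long, 124 wide, 59 high to the rail tops, fixed to the bench side by side in any order, each turned up to 0.3 rad. Cover top 55 mm above the bench; the pad's centre lies 30 mm to -x of the case's centre.
- green_cover (a joint): Travel of the green cover, m: 0 shut, 0.075 fully open. Leave shut.
There are look-alikes about, which are no part of the job. Leave any pink or turquoise look-alike of the part that bears white_cover alone.

How it is judged (in metres and radians):
At the end, for the whole second after the job is handed in: The yellow cover is open to within 12 mm of its end stop and at rest; the white and green covers are still shut (within 10 mm) (value of joint yellow_cover above 0.063 m and velocity of joint yellow_cover below 0.01 m/s and value of joint each of white_cover, green_cover below 0.01 m); the robot touches nothing.
It fails at once if the white or the green cover is slid open (value of joint any of white_cover, green_cover above 0.01 m).
It also fails if it takes over 32 s, if anything falls off the work surface, if the arm or the gripper's body presses on something with over 40 N, if the wrist force passes 120 N, or if a joint passes its speed limit or range.

## Robot

A 6-joint arm with a two-finger parallel gripper is mounted at the origin on the work surface. World frame = base frame: x ahead of the robot, y to its left, z up, the work surface at z = 0. Lengths are in mm, angles in rad, forces in N, time in s.
With the tool pointing down it reaches from about 275 to 725 mm from the base axis. Payload 15.9 kg.
Tool frame: the origin (TCP) lies between the finger pads; the fingertips stand 25 mm ahead of it and the grasp point (between the pads) lies 6 mm ahead of it (r.tip_extent is the z of the fingertips in the tool frame, in mm); z points along the fingers, x is the direction in which the jaws open and shut, and the axes are right-handed (so a half turn about z gives the same grasp; the last joint's range is limited). The gripper opens to 85 mm and grips with 20 to 120 N. Pads are 22 mm wide; open, the fingers measure 114 mm over their backs; the gripper's body (76 mm by 85 mm) begins 54 mm behind the grasp point. The pads swing forward as they close: fully open they stand 13 mm farther back than shut.
Start: joints at [1.289, 0.213, -0.034, 1.323, 0, 1.571], TCP at [139.037, 480.265, 256.306] pointing down, gripper open.
Joint ranges: [-2.98, 2.98], [-0.74, 1.72], [-1.14, 1.35], [-2.1, 2.04], [-1.57, 1.44], [-3.14, 3.14]. Speed limits (rad/s): [1.89, 1.89, 2.39, 2.57, 3.14, 3.14].

## Interface

Orientations are given as a rotation vector (axis times angle).
In Python, from bench import monitor, cams, r gives the robot as it stands.
- The arm moves only by the tool play_rows, never from a script. Its argument "increments" is a list of rows, each an object with "slide": the shift along the tool's x, y, z in m, a list of three; "turn": the turn, a rotation vector about the tool's x, y, z in rad, a list of three; "hand": the finger opening in m, from 0 to 0.0854. A call has 1 to 12 rows; each row shifts and turns the pose as measured when the row begins, along the tool's axes as they then stand; what a row does not reach is not made up. A row lasts 1/12 s, in which the tool goes at most 41.7 mm and 7.16 degrees, less where a joint would pass 70% of its speed; a pose out of reach is approached as far as the arm can. A call with a gripper value outside its range is refused whole. The fingers move at their own pace and stop on an object; "newtons" is the grip in N (left out, the last holds). Time passes only in rows, so rows that do not move let the fingers close. It gives the time, the measured TCP pose, the force and the opening at its end, in the units of the state.
- monitor.get_state(): the state, without advancing time (a new reading comes with each control period).
- cams.read_camera(name): name is "scene" or "top" or "wrist"; returns the picture (384x512x3 uint8, red, green, blue); there is no depth.
- cams.camera_params(name): a dict with "fx", "fy", "cx", "cy" (pixels), "rvec" (rotation vector, rad) and "tvec" (3), from world to camera coordinates, as OpenCV has them. Camera axes: x right, y down, z forward; pixel columns grow to the right and rows downward; lengths in mm; the calibration is good to about 2 mm. The wrist camera is an equidistant fisheye: a pixel r from the principal point sees the ray r / f radians off the axis. A picture is of the moment at which its call begins: read the wrist's pose just before it. camera_params takes no time and is no camera call; for the wrist camera it gives the pose at the moment of the call.
- r.sign_off(): hands the job in, once; it reports no verdict.
The state is a dict: "time_s": time; "q": joint angles; "qvel": joint speeds; "tau": joint torques, N m; "eef_pos": TCP position; "tool_rot": TCP orientation; "wrist_force": force on the tool from outside, world axes, zero at the start; "moment": the same for the moment, N m; "gripper_width": finger opening in mm.
Only numpy, scipy, OpenCV 4.12 (cv2) and the standard library are available. Lean on these libraries where they do the work, as an engineer would, in place of code of your own. Each camera call takes 0.05 s, during which the arm holds its last target. There are 200 camera calls.

## Working session

There is one attempt and no reset: what is moved stays moved. The work goes in short steps, Python scripts to look and compute and a tool call to move; the robot and the scene stay as the last step left them, time stands still between calls to the robot, and variables do not carry over. Pictures are saved under pics/ and viewed, on a budget of 10 in all, crops included, one or two more only if the job needs it, and the job is handed in when it is done.

Besides the shell and the picture viewer there is one more tool, called as name(argument=value, ...), one argument or row to a line, values as JSON. play_rows: Moves the arm, as the interface text tells. Its arguments: {"type":"object","properties":{"increments":{"type":"array"},"newtons":{"type":"number"}},"required":["increments"]}

```bash
mkdir -p pics; python3 - <<'E'
from bench import monitor,cams,r
import cv2
s=monitor.get_state();print(s, r.tip_extent)
for n in("top","scene"):
    im=cams.read_camera(n);cv2.imwrite(f"pics/{n}0.png",im[:,:,::-1]);print(n,cams.camera_params(n))
E
```

```text
{'time_s': 0.0, 'q': array([ 1.28901923e+00,  2.13342905e-01, -3.50762458e-02,  1.32352714e+00,
        5.41054028e-05,  1.57077472e+00]), 'qvel': array([ 0.00010874,  0.00050698, -0.00129149, -0.0007476 , -0.00158698,
        0.0006751 ]), 'tau': array([ 1.39603937e-03, -6.86152053e+01,  4.87118912e+01,  1.71395391e-02,
       -7.92223204e-05,  2.12511685e-05]), 'eef_pos': array([138.92375639, 479.96558782, 255.81597889]), 'tool_rot': array([ 2.51083349e+00,  1.88712705e+00, -1.49476346e-03]), 'wrist_force': array([-0.10750778, -0.02687588, -0.02891119]), 'moment': array([-0.06703133, -0.04286016,  0.00786671]), 'gripper_width': 85.37710515510017} 25.0
top {'fx': 360.5375783867547, 'fy': 360.5375783867547, 'cx': 251.54887126440912, 'cy': 200.1047297684093, 'rvec': array([ 2.12910432, -2.11382873,  0.13321268]), 'tvec': array([  9.12964939, 493.08731275, 672.57013967])}
scene {'fx': 436.9161218934297, 'fy': 436.9161218934297, 'cx': 254.60087968926922, 'cy': 184.74156624337704, 'rvec': array([ 1.33256735,  2.19731414, -0.93764228]), 'tvec': array([ 218.30348163, -238.54278288, 1237.77799342])}
```

View pics/top0.png

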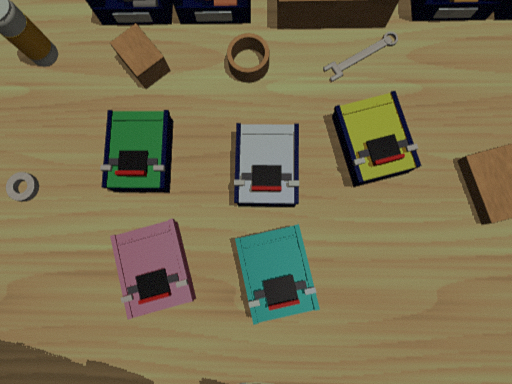

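View pics/scene0.png

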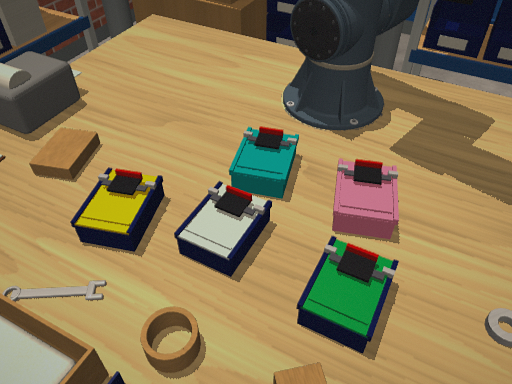

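The top view shows the yellow case at the right, with its black pad near (384,149) and its red lip near (388,160). The scene view agrees, with the pad near (125,182).

```bash
cat > h.py <<'E'
import numpy as np,cv2
from bench import monitor,cams,r
def ray(p,n,uv):
    R=cv2.Rodrigues(p["rvec"])[0];x=(uv[0]-p["cx"])/p["fx"];y=(uv[1]-p["cy"])/p["fy"]
    if n=="wrist":
        t=np.hypot(x,y);d=np.array([x/t*np.sin(t),y/t*np.sin(t),np.cos(t)])
    else: d=np.array([x,y,1.])
    return -R.T@p["tvec"],R.T@d
def onz(p,n,uv,z):
    o,d=ray(p,n,uv);return o+d*(z-o[2])/d[2]
def blobs(m,amin=15):
    n,l,s,c=cv2.connectedComponentsWithStats(m.astype(np.uint8))
    return [(s[i],c[i],l==i) for i in range(1,n) if s[i][4]>=amin]
def masks(im):
    h,s,v=[a.astype(int) for a in cv2.split(cv2.cvtColor(im,cv2.COLOR_RGB2HSV))]
    return dict(yellow=(h>22)&(h<34)&(s>200)&(v>110),red=((h<6)|(h>174))&(s>180)&(v>90),black=(v<60)&(s<110))
def hexpix(m,p,n,z):
    c=max(cv2.findContours(m.astype(np.uint8),0,1)[0],key=cv2.contourArea)[:,0]
    P=np.array([onz(p,n,q,z)[:2] for q in c],np.float32);return cv2.minAreaRect(P)
E
python3 - <<'E'
from h import *
for n,ext in(("top","pics/top0.png"),("scene","pics/scene0.png")):
    im=cv2.imread(ext)[:,:,::-1].copy();p=cams.camera_params(n);M=masks(im)
    for k,z in(("yellow",55),("red",78),("black",69)):
        for s,c,m in blobs(M[k],40):
            P=onz(p,n,c,z)
            if (n=="top" and 320<c[0]<425 and 85<c[1]<190) or (n=="scene" and 70<c[0]<170 and 160<c[1]<250): print(n,k,s,c.round(1),P.round(1),hexpix(m,p,n,z))
E
```

```text
top red [376 154  28  10 114] [389.3 158.4] [ 567.3 -246.9   78. ] ((567.520263671875, -247.16787719726562), (7.7465901374816895, 53.7665901184082), 15.390381813049316)
top black [367 135  43  27 637] [384.3 147. ] [ 592.5 -241.7   69. ] ((594.7249755859375, -246.20751953125), (40.74250411987305, 83.19566345214844), 17.58607292175293)
scene yellow [108 170   8  10  53] [111.7 174.8] [ 569.7 -293.3   55. ] ((568.511962890625, -293.49395751953125), (29.065292358398438, 13.202484130859375), 33.609806060791016)
scene yellow [140 174  17  11  98] [147.3 178.5] [ 543.9 -218.4   55. ] ((543.6575317382812, -215.9846954345703), (31.337472915649414, 31.214942932128906), 29.647216796875)
scene yellow [  75  185   75   49 2017] [111.5 210.2] [ 649.9 -224.4   55. ] ((638.246826171875, -229.18832397460938), (126.10971069335938, 107.73779296875), 17.11053466796875)
scene red [116 169  25   9 124] [127.7 173.1] [ 567.5 -245.7   78. ] ((567.8002319335938, -246.5826416015625), (14.702442169189453, 57.136436462402344), 14.290779113769531)
scene black [107 176  33  19 422] [123.5 184.6] [ 592.  -238.8   69. ] ((591.7973022460938, -240.01412963867188), (46.308570861816406, 58.689334869384766), 14.8113431930542)
```

```bash
cat >> h.py <<'E'
from scipy.spatial.transform import Rotation as Ro
def plan(T,yaw,n,show=12):
    """straight line to TCP T with tool x at yaw (rad), tool down, n equal rows"""
    s=monitor.get_state();p=np.array(s["eef_pos"]);R=Ro.from_rotvec(s["tool_rot"])
    G=Ro.from_matrix(np.array([[np.cos(yaw),np.sin(yaw),0],[np.sin(yaw),-np.cos(yaw),0],[0,0,-1.]]))
    w=(R.inv()*G).as_rotvec();d=(np.array(T)-p)/n
    print("now",p.round(1),"yaw",np.degrees(np.arctan2(*R.as_matrix()[[1,0],0])).round(1),"turn",w.round(3),"F",s["wrist_force"].round(1),"t",s["time_s"])
    for i in range(min(n,show)):
        print((R*Ro.from_rotvec(w*i/n)).inv().apply(d).round(1),(w/n).round(3))
E
python3 -c "
from h import *
plan([587,-241,200],np.radians(-74.8),28)"
```

```text
now [139.  480.  255.9] yaw 73.9 turn [1.000e-03 0.000e+00 2.595e+00] F [ 0.2  0.5 -0.4] t 0.1
[-20.3  22.5   2. ] [0.    0.    0.093]
[-18.1  24.3   2. ] [0.    0.    0.093]
[-15.8  25.9   2. ] [0.    0.    0.093]
[-13.3  27.2   2. ] [0.    0.    0.093]
[-10.7  28.3   2. ] [0.    0.    0.093]
[-8.1 29.2  2. ] [0.    0.    0.093]
[-5.3 29.8  2. ] [0.    0.    0.093]
[-2.6 30.2  2. ] [0.    0.    0.093]
[ 0.3 30.3  2. ] [0.    0.    0.093]
[ 3.1 30.2  2. ] [0.    0.    0.093]
[ 5.8 29.7  2. ] [0.    0.    0.093]
[ 8.6 29.1  2. ] [0.    0.    0.093]
```

play_rows(
  increments=[
    {"slide":[-0.02,0.022,0.002],"turn":[0,0,0.093],"hand":0},
    {"slide":[-0.018,0.024,0.002],"turn":[0,0,0.093],"hand":0},
    {"slide":[-0.016,0.026,0.002],"turn":[0,0,0.093],"hand":0},
    {"slide":[-0.013,0.027,0.002],"turn":[0,0,0.093],"hand":0},
    {"slide":[-0.011,0.028,0.002],"turn":[0,0,0.093],"hand":0},
    {"slide":[-0.008,0.029,0.002],"turn":[0,0,0.093],"hand":0},
    {"slide":[-0.005,0.03,0.002],"turn":[0,0,0.093],"hand":0},
    {"slide":[-0.003,0.03,0.002],"turn":[0,0,0.093],"hand":0},
    {"slide":[0,0.03,0.002],"turn":[0,0,0.093],"hand":0},
    {"slide":[0.003,0.03,0.002],"turn":[0,0,0.093],"hand":0},
    {"slide":[0.006,0.03,0.002],"turn":[0,0,0.093],"hand":0},
    {"slide":[0.009,0.029,0.002],"turn":[0,0,0.093],"hand":0},
  ],
)

```text
time_s: 1.1
eef_pos: [326.0, 157.4, 228.0]
tool_rot: [3.131, 0.208, -0.005]
wrist_force: [0.3, 0.5, 0.2]
gripper_width: 0.2
```

```bash
python3 -c "
from h import *
plan([587,-241,200],np.radians(-74.8),17)"
```

```text
now [326.  157.4 228. ] yaw 7.6 turn [0.006 0.    1.438] F [0.3 0.5 0.2] t 1.1
[12.1 25.3  1.7] [0.    0.    0.085]
[14.2 24.1  1.7] [0.    0.    0.085]
[16.2 22.9  1.7] [0.    0.    0.085]
[18.1 21.4  1.7] [0.    0.    0.085]
[19.8 19.8  1.7] [0.    0.    0.085]
[21.4 18.1  1.7] [0.    0.    0.085]
[22.9 16.2  1.7] [0.    0.    0.085]
[24.2 14.2  1.7] [0.    0.    0.085]
[25.3 12.1  1.6] [0.    0.    0.085]
[26.2  9.9  1.6] [0.    0.    0.085]
[26.9  7.7  1.6] [0.    0.    0.085]
[27.5  5.4  1.6] [0.    0.    0.085]
```

play_rows(
  increments=[
    {"slide":[0.012,0.025,0.002],"turn":[0,0,0.085],"hand":0},
    {"slide":[0.014,0.024,0.002],"turn":[0,0,0.085],"hand":0},
    {"slide":[0.016,0.023,0.002],"turn":[0,0,0.085],"hand":0},
    {"slide":[0.018,0.021,0.002],"turn":[0,0,0.085],"hand":0},
    {"slide":[0.02,0.02,0.002],"turn":[0,0,0.085],"hand":0},
    {"slide":[0.021,0.018,0.002],"turn":[0,0,0.085],"hand":0},
    {"slide":[0.023,0.016,0.002],"turn":[0,0,0.085],"hand":0},
    {"slide":[0.024,0.014,0.002],"turn":[0,0,0.085],"hand":0},
    {"slide":[0.025,0.012,0.002],"turn":[0,0,0.085],"hand":0},
    {"slide":[0.026,0.01,0.002],"turn":[0,0,0.085],"hand":0},
    {"slide":[0.027,0.008,0.002],"turn":[0,0,0.085],"hand":0},
    {"slide":[0.027,0.005,0.002],"turn":[0,0,0.085],"hand":0},
  ],
)

```text
time_s: 2.1
eef_pos: [504.7, -145.7, 201.1]
tool_rot: [2.792, -1.426, -0.007]
wrist_force: [0.6, -0.5, 0.7]
gripper_width: 0.1
```

```bash
python3 -c "
from h import *
plan([587,-241,200],np.radians(-74.8),6)"
```

```text
now [ 504.7 -145.7  201.1] yaw -54.1 turn [ 0.008 -0.     0.361] F [ 0.6 -0.5  0.7] t 2.1
[20.9 -1.8  0.2] [ 0.001 -0.     0.06 ]
[20.8 -3.1  0.2] [ 0.001 -0.     0.06 ]
[20.5 -4.3  0.2] [ 0.001 -0.     0.06 ]
[20.2 -5.5  0.2] [ 0.001 -0.     0.06 ]
[19.9 -6.7  0.2] [ 0.001 -0.     0.06 ]
[19.4 -7.9  0.2] [ 0.001 -0.     0.06 ]
```

play_rows(
  increments=[
    {"slide":[0.021,-0.002,0],"turn":[0.001,0,0.062],"hand":0},
    {"slide":[0.021,-0.003,0],"turn":[0.001,0,0.062],"hand":0},
    {"slide":[0.021,-0.004,0],"turn":[0.001,0,0.062],"hand":0},
    {"slide":[0.021,-0.006,0],"turn":[0.001,0,0.062],"hand":0},
    {"slide":[0.02,-0.007,0],"turn":[0.001,0,0.062],"hand":0},
    {"slide":[0.02,-0.008,0],"turn":[0.001,0,0.062],"hand":0},
    {"slide":[0,0,0],"turn":[0,0,0],"hand":0},
  ],
)

```text
time_s: 2.68
eef_pos: [590.0, -253.8, 196.0]
tool_rot: [2.453, -1.956, -0.009]
wrist_force: [-0.3, -0.4, 0.0]
gripper_width: -0.4
```

```bash
python3 - <<'E'
from h import *
plan([587,-241,200],np.radians(-74.8),1)
p=cams.camera_params("wrist");im=cams.read_camera("wrist");cv2.imwrite("pics/w1.png",im[:,:,::-1])
print(p)
M=masks(im)
for k,z in(("red",78),("black",69)):
    for s,c,m in blobs(M[k],60): print(k,s,c.round(1),onz(p,"wrist",c,z).round(1),hexpix(m,p,"wrist",z))
E
```

```text
now [ 590.  -253.8  196. ] yaw -77.1 turn [ 0.006  0.002 -0.041] F [-0.3 -0.4  0. ] t 2.6833
[-13.2   0.1  -4. ] [ 0.006  0.002 -0.041]
{'fx': 297.3186396354542, 'fy': 297.3186396354542, 'cx': 256.82497260144186, 'cy': 186.03539710171486, 'rvec': array([-2.28494766,  1.82228473,  0.24762458]), 'tvec': array([-378.40257494,  480.27736243,  455.67507675])}
red [  8 202  35  18 202] [ 25.1 210.6] [509.2 -18.2  78. ] ((509.1163635253906, -16.565881729125977), (54.91679763793945, 7.144367694854736), 89.86436462402344)
red [212 209  64   9 449] [243.4 213.2] [ 565.3 -247.8   78. ] ((565.2060546875, -247.65914916992188), (6.354741096496582, 53.42400360107422), 14.704185485839844)
black [ 168   67   17  122 1033] [175.8 127.4] [ 622.7 -177.    69. ] ((622.0773315429688, -176.85545349121094), (103.87387084960938, 7.927515983581543), 15.140789031982422)
black [  33   79   81  160 3174] [ 92.2 155. ] [583.6 -99.9  69. ] ((569.277587890625, -62.544490814208984), (99.64353942871094, 153.50843811035156), 89.40535736083984)
black [210 158  64  31 621] [232.9 173.3] [ 594.7 -232.    69. ] ((593.1978759765625, -238.41839599609375), (25.688556671142578, 53.320068359375), 5.66594123840332)
black [  13  161   42   50 1484] [ 32.8 185.1] [536.9 -23.7  69. ] ((536.1669921875, -22.81072998046875), (63.610130310058594, 44.92348861694336), 89.70654296875)
black [   35   222   477   162 46813] [271.4 326. ] [ 441.2 -303.5   69. ] ((410.643798828125, -314.6985778808594), (305.5832214355469, 768.85791015625), 9.721048355102539)
black [ 47 369  20  15 126] [ 52.8 378.7] [185.8   4.9  69. ] ((180.48974609375, 7.991886138916016), (36.401527404785156, 56.23094940185547), 53.15655517578125)
```

View pics/w1.png

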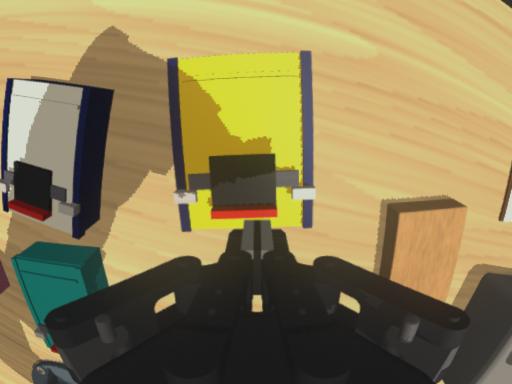

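The wrist view shows the yellow pad (242,183) with its red lip at (243,213). Its lip centre at about (566,-247) and yaw of 15° agree with the top and scene fits. The tip goes about 19 mm to +x of the lip centre, at (585,-242).

```bash
python3 -c "
from h import *
plan([585.3,-242.1,108],np.radians(-75),5)"
```

```text
now [ 589.2 -252.7  195.9] yaw -76.9 turn [ 0.007  0.003 -0.034] F [-1.5  0.1 -0.7] t 2.7333
[-2.2  0.2 17.6] [ 0.001  0.001 -0.007]
[-2.2  0.2 17.6] [ 0.001  0.001 -0.007]
[-2.2  0.2 17.6] [ 0.001  0.001 -0.007]
[-2.2  0.2 17.6] [ 0.001  0.001 -0.007]
[-2.2  0.2 17.6] [ 0.001  0.001 -0.007]
```

play_rows(
  increments=[
    {"slide":[-0.002,0,0.017],"turn":[0.001,0.001,-0.007],"hand":0},
    {"slide":[-0.002,0,0.017],"turn":[0.001,0.001,-0.007],"hand":0},
    {"slide":[-0.002,0,0.017],"turn":[0.001,0.001,-0.007],"hand":0},
    {"slide":[-0.002,0,0.017],"turn":[0.001,0.001,-0.007],"hand":0},
    {"slide":[-0.002,0,0.012],"turn":[0.001,0.001,-0.007],"hand":0},
    {"slide":[0,0,0],"turn":[0,0,0],"hand":0},
    {"slide":[0,0,0],"turn":[0,0,0],"hand":0},
  ],
)

```text
time_s: 3.32
eef_pos: [583.6, -239.6, 112.1]
tool_rot: [2.499, -1.898, -0.003]
wrist_force: [0.4, 0.1, 0.6]
gripper_width: 0.2
```

```bash
python3 -c "
from h import *
plan([585.3,-242.1,98],np.radians(-75),1)
im=cams.read_camera('wrist');cv2.imwrite('pics/w2.png',im[:,:,::-1])"
```

```text
now [ 583.6 -239.6  112.1] yaw -74.4 turn [ 0.004 -0.     0.01 ] F [0.4 0.1 0.6] t 3.3167
[ 2.8 -1.  14.1] [ 0.004 -0.     0.01 ]
```

View pics/w2.png

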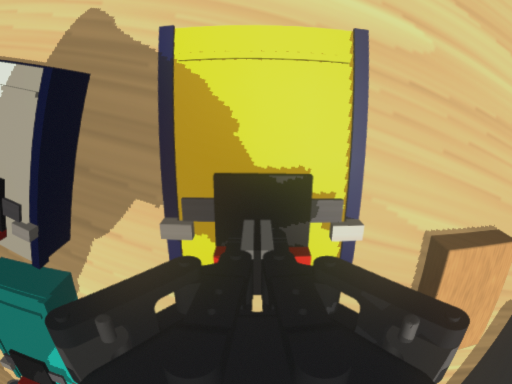

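The tip, at about (257,225), is over the pad and on the inner side of the lip, which shows red at (220,255) and (300,255). Next I descend.

play_rows(
  increments=[
    {"slide":[0.002,-0.001,0.008],"turn":[0.003,0,0.005],"hand":0},
    {"slide":[0.001,0,0.006],"turn":[0,0,0.004],"hand":0},
    {"slide":[0,0,0.002],"turn":[0,0,0],"hand":0},
    {"slide":[0,0,0],"turn":[0,0,0],"hand":0},
  ],
)

```text
time_s: 3.7
eef_pos: [586.8, -243.0, 97.4]
tool_rot: [-2.492, 1.912, -0.005]
wrist_force: [-0.1, -0.8, -0.2]
gripper_width: -0.1
```

play_rows(
  increments=[
    {"slide":[0,0,0.003],"turn":[0,0,0],"hand":0},
    {"slide":[0,0,0.003],"turn":[0,0,0],"hand":0},
    {"slide":[0,0,0],"turn":[0,0,0],"hand":0},
  ],
)

```text
time_s: 3.95
eef_pos: [587.2, -243.3, 91.5]
tool_rot: [-2.491, 1.912, -0.007]
wrist_force: [-0.2, 0.0, 3.2]
gripper_width: 0.1
```

play_rows(
  increments=[
    {"slide":[0,0,0.002],"turn":[0,0,0],"hand":0},
    {"slide":[0,0,0.002],"turn":[0,0,0],"hand":0},
    {"slide":[0,0,0.001],"turn":[0,0,0],"hand":0},
    {"slide":[0,0,0],"turn":[0,0,0],"hand":0},
  ],
)

```text
time_s: 4.28
eef_pos: [587.3, -243.4, 87.0]
tool_rot: [-2.491, 1.912, -0.008]
wrist_force: [-2.0, 0.5, 5.7]
gripper_width: 0.1
```

play_rows(
  increments=[
    {"slide":[0,0.002,0.0005],"turn":[0,0,0],"hand":0},
    {"slide":[0,0.003,0.0005],"turn":[0,0,0],"hand":0},
    {"slide":[0,0.004,0],"turn":[0,0,0],"hand":0},
    {"slide":[0,0.004,0],"turn":[0,0,0],"hand":0},
  ],
)

```text
time_s: 4.62
eef_pos: [577.4, -246.1, 87.7]
tool_rot: [-2.49, 1.907, -0.015]
wrist_force: [0.6, 2.3, 5.1]
gripper_width: 0.1
```

```bash
python3 -c "
from h import *
plan([581,-243.2,87],np.radians(-75),1)"
```

```text
now [ 577.4 -246.1   87.7] yaw -74.9 turn [-0.01  -0.004  0.001] F [0.6 2.3 5.1] t 4.6167
[-1.8 -4.3  0.7] [-0.01  -0.004  0.001]
```

play_rows(
  increments=[
    {"slide":[0,0.005,0.0006],"turn":[-0.002,0,0],"hand":0},
    {"slide":[0,0.005,0.0006],"turn":[-0.002,0,0],"hand":0},
    {"slide":[0,0.005,0.0004],"turn":[-0.002,0,0],"hand":0},
    {"slide":[0,0.005,0.0004],"turn":[-0.002,0,0],"hand":0},
  ],
)

```text
time_s: 4.95
eef_pos: [559.9, -250.8, 87.0]
tool_rot: [-2.493, 1.907, -0.014]
wrist_force: [0.4, 3.2, 6.6]
gripper_width: 0.0
```

```bash
python3 -c "
from h import *
plan([581,-243.2,87],np.radians(-75),1)
p=cams.camera_params('top');im=cams.read_camera('top');cv2.imwrite('pics/top2.png',cv2.resize(im[60:220,290:450,::-1],(640,640)))
for s,c,m in blobs(masks(im)['red'],20): print(c,s,onz(p,'top',c,73))"
```

```text
now [ 559.9 -250.8   87. ] yaw -74.8 turn [-0.008 -0.005  0.003] F [0.4 3.2 6.6] t 4.95
[ -1.8 -22.4   0.2] [-0.008 -0.005  0.003]
[393.09259259 173.66666667] [379 169  29  11 108] [ 539.1453101 -254.1921991   73.       ]
[129.12318841 172.07246377] [115 170  29   5 138] [541.41730295 248.46834808  73.        ]
[264.41666667 187.57142857] [252 186  29   4  84] [511.76190869 -12.62833884  73.        ]
[153.01234568 298.13580247] [139 293  29  11  81] [306.11707951 189.12479665  73.        ]
[284.20224719 304.19101124] [269 300  30  10  89] [298.82150895 -48.9962034   73.        ]
```

The lip has moved about 26 mm, so the cover is sliding with the tab held down. I'll carry on.

play_rows(
  increments=[
    {"slide":[0,0.006,0.0004],"turn":[-0.001,0,0],"hand":0},
    {"slide":[0,0.006,0.0004],"turn":[-0.001,0,0],"hand":0},
    {"slide":[0,0.006,0.0004],"turn":[-0.001,0,0],"hand":0},
    {"slide":[0,0.006,0.0004],"turn":[-0.001,0,0],"hand":0},
    {"slide":[0,0.006,0.0004],"turn":[-0.001,0,0],"hand":0},
    {"slide":[0,0.005,0.0004],"turn":[-0.001,0,0],"hand":0},
  ],
)

```text
time_s: 5.5
eef_pos: [528.2, -259.2, 87.0]
tool_rot: [-2.494, 1.904, -0.017]
wrist_force: [1.1, 3.3, 7.0]
gripper_width: 0.1
```

play_rows(
  increments=[
    {"slide":[0,0.004,0.0003],"turn":[0,0,0],"hand":0},
    {"slide":[0,0.004,0.0003],"turn":[0,0,0],"hand":0},
    {"slide":[0,0.003,0.0003],"turn":[0,0,0],"hand":0},
  ],
)

```text
time_s: 5.75
eef_pos: [518.5, -261.9, 87.1]
tool_rot: [-2.492, 1.901, -0.022]
wrist_force: [1.2, 3.1, 5.7]
gripper_width: -0.0
```

play_rows(
  increments=[
    {"slide":[0,0.003,0.0003],"turn":[-0.002,0,0],"hand":0},
    {"slide":[0,0.003,0.0003],"turn":[-0.002,0,0],"hand":0},
    {"slide":[0,0.003,0.0003],"turn":[-0.002,0,0],"hand":0},
  ],
)

```text
time_s: 6.0
eef_pos: [511.4, -264.2, 87.4]
tool_rot: [-2.494, 1.901, -0.022]
wrist_force: [4.3, 1.7, 5.3]
gripper_width: 0.3
```

play_rows(
  increments=[
    {"slide":[0,0.003,0.0003],"turn":[0,0,0],"hand":0},
    {"slide":[0,0.002,0.0003],"turn":[0,0,0],"hand":0},
  ],
)

```text
time_s: 6.17
eef_pos: [508.3, -265.8, 87.8]
tool_rot: [-2.493, 1.899, -0.028]
wrist_force: [3.1, 2.6, 4.3]
gripper_width: -0.1
```

play_rows(
  increments=[
    {"slide":[0,0.003,0.0003],"turn":[0,0,0],"hand":0},
    {"slide":[0,0.003,0.0003],"turn":[0,0,0],"hand":0},
  ],
)

```text
time_s: 6.33
eef_pos: [507.4, -266.4, 89.0]
tool_rot: [-2.488, 1.891, -0.039]
wrist_force: [18.6, 13.1, 4.4]
gripper_width: -0.2
```

play_rows(
  increments=[
    {"slide":[0,0.003,0.0003],"turn":[0,0,0],"hand":0},
    {"slide":[0,0.003,0.0003],"turn":[0,0,0],"hand":0},
  ],
)

```text
time_s: 6.5
eef_pos: [507.2, -266.4, 90.4]
tool_rot: [-2.483, 1.881, -0.05]
wrist_force: [15.5, 10.6, 3.7]
gripper_width: -0.0
```

That is the end stop: the tool stopped at x of about 507 with about 20 N. Now I ease off, lift and move clear.

play_rows(
  increments=[
    {"slide":[0,-0.001,-0.004],"turn":[0,0,0],"hand":0},
    {"slide":[0,-0.001,-0.008],"turn":[0,0,0],"hand":0},
    {"slide":[0,0,-0.025],"turn":[0,0,0],"hand":0},
    {"slide":[0,0,-0.035],"turn":[0,0,0],"hand":0},
    {"slide":[0,0,-0.035],"turn":[0,0,0],"hand":0},
    {"slide":[0,-0.02,-0.035],"turn":[0,0,0],"hand":0},
    {"slide":[0,-0.03,-0.02],"turn":[0,0,0],"hand":0},
    {"slide":[0,0,0],"turn":[0,0,0],"hand":0},
    {"slide":[0,0,0],"turn":[0,0,0],"hand":0},
    {"slide":[0,0,0],"turn":[0,0,0],"hand":0},
  ],
)

```text
time_s: 7.33
eef_pos: [550.3, -251.6, 264.3]
tool_rot: [-2.482, 1.882, -0.051]
wrist_force: [0.3, -0.3, -0.3]
gripper_width: 0.3
```

```bash
python3 - <<'E'
from h import *
for n in("top","scene"):
    p=cams.camera_params(n);im=cams.read_camera(n);cv2.imwrite(f'pics/{n}3.png',im[:,:,::-1])
    o=cv2.imread(f"pics/{n}0.png")[:,:,::-1].copy()
    for a in(o,im):
        for s,c,m in blobs(masks(a)['red'],40): print(n,c.round(1),onz(p,n,c,78)[:2].round(1))
        print()
s=monitor.get_state();print(s["eef_pos"],s["wrist_force"],s["qvel"].round(3))
E
```

```text
top [389.3 158.4] [ 567.3 -246.9]
top [128.9 172.1] [540.2 247. ]
top [265.6 187.6] [510.8 -14.9]
top [153.3 297.5] [307.7 187.1]
top [283.6 304.1] [299.6 -47.6]

top [129.  172.1] [540.2 246.7]
top [266.7 187.6] [510.7 -16.9]
top [401.4 196.3] [ 495.2 -265.4]
top [152.8 298.2] [306.6 188. ]
top [284.5 304. ] [299.7 -49.2]

scene [270.9 130.6] [300.4 -46.6]
scene [368.3 163.3] [308.6 186.6]
scene [127.7 173.1] [ 567.5 -245.7]
scene [238.8 192.1] [510.2 -14.4]
scene [361.6 251.8] [540.4 245.6]

scene [270.9 130.8] [301.  -46.2]
scene [142.3 151. ] [ 496.1 -263.9]
scene [368.3 163.5] [309.  186.8]
scene [238.5 192.4] [511.1 -14.7]
scene [361.6 251.9] [540.6 245.7]

[ 549.41572291 -251.60264524  263.39290595] [ 0.06370305 -0.44967671 -0.29347928] [-0.005 -0.    -0.016  0.    -0.001  0.001]
```

View pics/scene3.png

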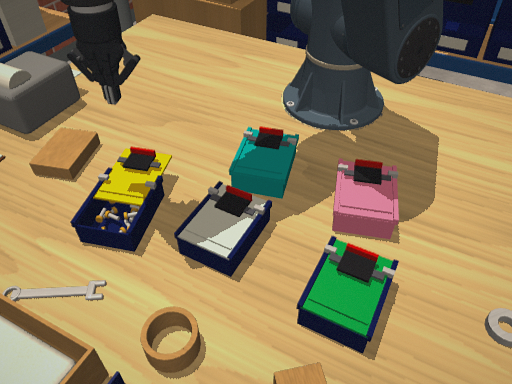

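The scene view shows the yellow cover open with bolts visible at (115,215), the arm clear, and the other cases unchanged. The lip moved 74.4 mm in the top view and 73.7 mm in the scene view.

```bash
python3 -c "
from bench import r
print(r.sign_off())"
```

```text
the job is handed in; nothing more can be done
None
```

The yellow cover is fully open, and I handed the job in. With closed fingers I pressed the release tab about 6–7 mm down and kept it down while drawing the cover towards the red lip. I then lifted off and moved clear.

- **Yellow cover:** near the expected 75 mm the tool stopped moving and the sideways force rose to about 20 N, so I took that as the end stop. Afterwards the lip had moved 74.4 mm in the top view and 73.7 mm in the scene view, against the 63 mm needed.
- **White and green covers:** their lips are within about 1 mm of where they started, except for a 2 mm sideways shift of the white lip in the top view. That shift is across its travel, and the scene view does not show it. The pink and turquoise look-alikes were not touched either.
- **Robot:** it stood clear above the cases with about 0.5 N of noise on the wrist. The run took about 7.5 s of the 32 s allowed.

During the last push against the stop, the tool rode up by about 3 mm and tilted slightly. By then the cover was already past the first 30 mm, where the tab has to stay down.

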